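# Clear the gap jig and hold a taper feeler snug in it

### The arm

A 7-joint arm with a two-finger parallel gripper is mounted at the origin on a cart in front of the work surface, level with it; the furniture and walls round the work are solid. World frame = base frame: x ahead of the robot, y to its left, z up, the work surface at z = 0. Lengths are in m, angles in rad, forces in N, time in s.
With the tool pointing down it reaches from about 0.425 to 0.825 m from the base axis. Payload 3.6 kg.
Tool frame: the origin (TCP) lies on the centre line of the jaws, within the pads' length; the fingertips stand 17 mm ahead of it and the grasp point (between the pads) lies 2 mm behind it; z points along the fingers, y is the line along which they close (so a half turn about z gives the same grasp; the last joint's range is limited). The gripper opens to 93 mm and grips with 3 to 60 N. Pads are 15 mm wide; open, the fingers measure 128 mm over their backs; the gripper's body (75 mm by 188 mm) begins 65 mm behind the grasp point.
Start: joints at [1.288, 0.615, -0.013, 1.423, 0.008, 1.103, -0.04], TCP at [0.164, -0.629, 0.21] pointing down, gripper open.
Joint ranges: [-3.12, 3.12], [-0.3, 2.06], [-1.34, 1.32], [0.26, 2.42], [-1.36, 4.5], [0.01, 1.98], [-2.84, 2.84]. Speed limits (rad/s): [2.79, 2.79, 3.14, 3.14, 3.14, 3.14, 3.14].

### API

Orientations are given as a rotation vector (axis times angle).
In Python, from workcell import manip, camera gives the robot as it stands.
- The arm moves only by the tool move_arm, never from a script. Its argument "plan" is a list of rows, each a list of 5 numbers: the closure, from 0 (fully open) to 1 (shut), then the shift along the tool's x, y, z in mm, then the turn about the tool's z in degrees. In form: [[jaw, dx, dy, dz, turn], ...]. A call has 1 to 20 rows; each row shifts and turns the commanded pose from where the row before left it, along the tool's axes as they then stand; what a row does not reach is not made up. A row lasts 1/10 s, in which the tool goes at most 50 mm and 8.59 degrees, less where a joint would pass 70% of its speed; a pose out of reach is approached as far as the arm can. A call is refused whole if a number of a shift passes 50 or a number of a turn 8.59, either way. A call with a gripper value outside its range is refused whole. The fingers move at their own pace and stop on an object; the grip force is fixed at half the most. Time passes only in rows, so rows that do not move let the fingers close. It gives the time, the measured TCP pose, the force, the opening and the grip force at its end, in the units of the state.
- manip.state(): the state, without advancing time (a new reading comes with each control period).
- camera(name): name is "side" or "top"; returns a dict with "color" (420x560x3 uint8, red, green, blue), "fx", "fy", "cx", "cy" (pixels), "extrinsics" (4x4, takes a point from world to camera coordinates). Camera axes: x right, y down, z forward; pixel columns grow to the right and rows downward; lengths in m; the calibration is good to about 2 mm. A picture is of the moment at which its call begins. There is no depth.
- manip.job_done(): hands the job in; it is judged then, once.
The state is a dict: "clock": time; "joints": joint angles; "qd": joint speeds; "joint_efforts": joint torques, N m; "ee_pos": TCP position; "tcp_rot": TCP orientation; "force": force on the tool from outside, world axes, zero at the start; "wrist_torque": the same for the moment, N m; "opening": finger opening in m; "grasp_force": force on a finger pad.
Only numpy, scipy, OpenCV 4.12 (cv2) and the standard library are available. Lean on these libraries where they do the work, as an engineer would, in place of code of your own. Each camera call takes 0.05 s, during which the arm holds its last target. There are 200 camera calls.

### The job

Get the gap jig ready and gauge it: with the scraper block, wipe the three sharp brass chips off the jig's steel plate onto the worktop (keep fingers and feeler off the chips), and stand the scraper back on the worktop. Then take the taper feeler by its orange handle and slide it straight, flat on the plate, into the gap under the sprung top plate until it drags snugly and has lifted the top plate about 1 mm. Finish still holding the handle, with the feeler kept still at that depth; leave the other things on the bench where they are.

Things in the scene. Friction and masses are not known exactly. Their poses are not given: they have to be found in the camera images.
- jig: Gap jig, fixed: flat steel plate 120 (x) x 90 (y) x 18 mm; over its rear an aluminium top plate hung from a blue cross head on two columns (76 mm high, x = +28 to +52 mm). Origin: centre of the steel plate's underside. +x points into the gap; the open apron (top face 18 mm up, chips on it) spans x = -60 to +9, y = -45 to +45 mm. Turned up to 20 degrees either way.
- gap_mouth (a point): Front edge of the gap, at the middle of its width, on the steel plate's top face: at (+14, 0, +18) mm in the jig's frame, same axes. The gap is 60 mm wide (y) and 46 mm deep along +x; a lead-in lip 5 mm higher projects 5 mm in front of it. Clear gap height = 4 mm + gap_set.
- gap_set (a joint): Height setting of the blue cross head, 0 to 0.0015 m, different every time and stiffly clamped: the gap between the plates at rest is 4 mm + this value.
- top_plate (a joint): Lift of the sprung aluminium top plate above its rest position, 0 at rest, up to 0.006 m. About 1 N of its own weight plus a spring of 3 N per mm of lift press it down. About 1 mm of lift is wanted; 0.3 to 2.2 mm is snug. At 1 mm lift the feeler needs roughly 4 to 8 N more push than when it merely slides on the steel plate.
- feeler: Taper feeler, 0.12 kg, flat on the worktop: steel blade 20 mm wide along its +x, flat underside, 2 mm thick at the tip and 1 mm thicker every 10 mm back from it. Upright orange handle 18 (x) x 26 (y) mm, 10 to 70 mm above the underside. Origin: underside, below the middle of the handle. A dark foot 10 mm thick spans x = -15 to +35 mm.
- feeler_tip (a point): Middle of the feeler's tip, on its underside: (+110, 0, 0) mm in the feeler's frame. The top plate starts to lift when the tip is 10 x (gap - 2 mm) past the gap's mouth, and rises 1 mm for each further 10 mm.
- feeler_grip (a point): Middle of the feeler's handle, where to grip it: (0, 0, +48) mm in the feeler's frame.
- scraper: Wooden scraper block with a black rubber foot, 0.15 kg, standing: foot 56 (x) x 18 (y) x 10 mm, body 58 x 24 mm above it to 26 mm, then a grip 36 (x) x 20 (y) mm up to 64 mm. Origin: centre of the underside. Its long side is x; it wipes along its y.
- scraper_grip (a point): Middle of the scraper's grip: (0, 0, +48) mm in the scraper's frame; grip it across y (20 mm).
- chip_1: One of three brass chips, about 10 x 9 x 8 mm, 12 g, lying on the apron of the jig's steel plate. Origin: centre of its underside. It counts as cleared when it lies on the worktop.
- chip_2: One of three brass chips, about 10 x 9 x 8 mm, 12 g, lying on the apron of the jig's steel plate. Origin: centre of its underside. It counts as cleared when it lies on the worktop.
- chip_3: One of three brass chips, about 10 x 9 x 8 mm, 12 g, lying on the apron of the jig's steel plate. Origin: centre of its underside. It counts as cleared when it lies on the worktop.
- flux_pot: Bystander: small white pot with a cream lid, 38 mm across and 38 mm high, loose; leave alone. Origin: centre of its underside.
- relay: Bystander: clear relay, 28 x 21 x 36 mm, loose; leave alone. Origin: centre of its underside.
- board: Bystander: small green circuit board, 36 x 50 x 16 mm, loose; leave alone. Origin: centre of its underside.
- sink: Bystander: black finned heat sink, 25 x 42 x 20 mm, loose; leave alone. Origin: centre of its underside.
There are look-alikes about, which are no part of the job. There is more than one size of the scraper; the one meant has the size given above.

How it is judged:
By the outcome, as a careful person would: the job done as asked, in the order asked, and still so for the second after the job is handed in, while the arm keeps its last pose, push and grip.
It also fails if it takes over 67 s, if anything falls off the work surface, if the arm or the gripper's body presses on something with over 40 N, if the wrist force passes 120 N, or if a joint passes its speed limit or range.

## Working session

There is one attempt and no reset: what is moved stays moved. The work goes in short steps, Python scripts to look and compute and a tool call to move; the robot and the scene stay as the last step left them, time stands still between calls to the robot, and variables do not carry over. Pictures are saved under pics/ and viewed, at most 10 in all, crops included, and the job is handed in when it is done.

Besides the shell and the picture viewer there is one more tool, called by a JSON object that holds its "method" and its "body". move_arm: Moves the arm, as the interface text tells. Its arguments: {"type":"object","properties":{"plan":{"type":"array","items":{"type":"array","items":{"type":"number"}}}},"required":["plan"]}

```bash
mkdir -p pics; python3 - <<'E'
from workcell import manip, camera
import cv2, pickle
for n in("top","side"):
    c=camera(n); pickle.dump(c,open(n+".pkl","wb"))
    cv2.imwrite(f"pics/{n}0.png",cv2.resize(c["color"][:,:,::-1],(784,588),interpolation=cv2.INTER_CUBIC))
    print(c["fx"],c["cx"],c["cy"],c["extrinsics"].round(3).tolist())
s=manip.state();print(s["clock"],s["ee_pos"],s["tcp_rot"],s["opening"])
E
```

```text
455.7042376675362 277.38913731686614 203.96044520316235 [[-0.022, -1.0, -0.009, 0.002], [-0.991, 0.023, -0.129, 0.515], [0.129, 0.006, -0.992, 1.399], [0.0, 0.0, 0.0, 1.0]]
545.3687621852317 273.4029628514079 204.93125487739263 [[-0.953, -0.302, -0.008, 0.478], [-0.138, 0.46, -0.877, 0.143], [0.269, -0.835, -0.48, 1.203], [0.0, 0.0, 0.0, 1.0]]
0.1 [ 0.16429951 -0.62815069  0.20929741] [-3.11366472e+00 -4.00554468e-01  5.18616301e-04] 0.09321236991529272
```

View pics/top0.png

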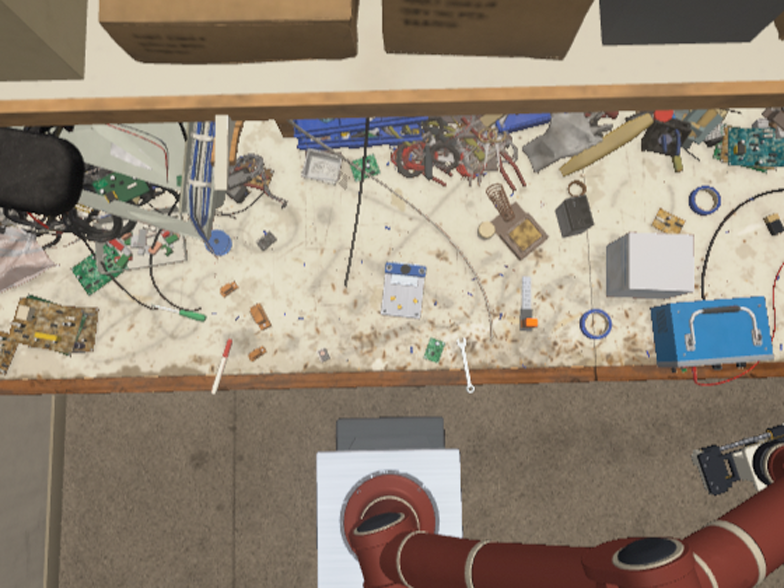

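View pics/side0.png

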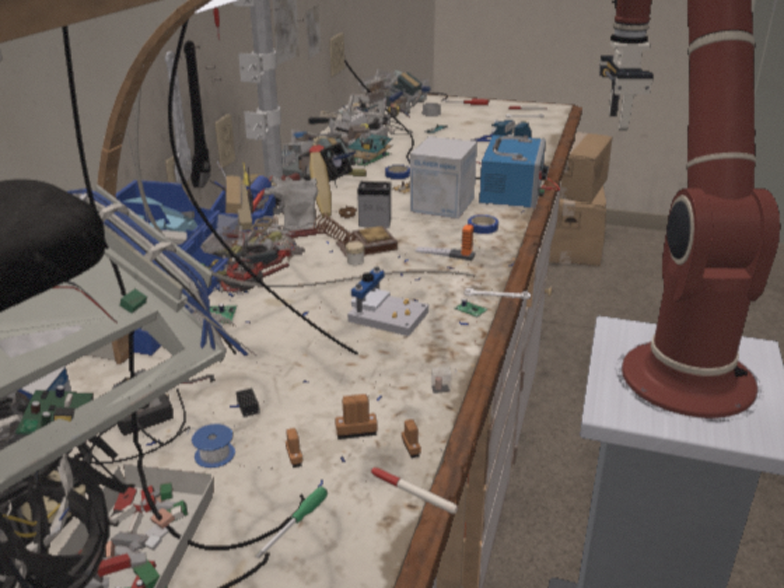

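The top view shows the jig at (404,290), the feeler at (529,305) with its tip pointing up (world +x), and three wooden blocks at (229,289), (260,317) and (257,353). The side view agrees. I'll make a zoomed crop next and measure.

```bash
cat > h.py <<'E'
import numpy as np, cv2, pickle
def ray(c,u,v,z):
    E=c["extrinsics"];R=E[:3,:3];o=-R.T@E[:3,3]
    d=R.T@np.array([(u-c["cx"])/c["fx"],(v-c["cy"])/c["fy"],1.])
    return o+d*((z-o[2])/d[2])
def proj(c,p):
    q=c["extrinsics"]@np.append(p,1.);return np.array([c["cx"]+c["fx"]*q[0]/q[2],c["cy"]+c["fy"]*q[1]/q[2]])
E
python3 - <<'E'
from h import *
T=pickle.load(open("top.pkl","rb"));S=pickle.load(open("side.pkl","rb"))
t=T["color"][:,:,::-1];s=S["color"][:,:,::-1]
cr=lambda im,x,y,w,h,k:cv2.resize(im[y:y+h,x:x+w],(w*k,h*k),interpolation=cv2.INTER_NEAREST)
# panel: top scrapers 150..210,195..265 ; top jig 262..312,180..235; feeler 360..395,190..240
A=cr(t,150,195,50,70,5);B=cr(t,262,180,55,70,5);C=cr(t,360,190,50,70,5)[:, :250]
D=cr(s,195,275,115,62,4);E_=cr(s,240,185,80,62,4)
r1=np.hstack([A,B,C]);r2=np.hstack([D,E_]);w=max(r1.shape[1],r2.shape[1])
p=lambda r:cv2.copyMakeBorder(r,0,0,0,w-r.shape[1],cv2.BORDER_CONSTANT)
o=np.vstack([p(r1),p(r2)]);print(o.shape);cv2.imwrite("pics/crop1.png",o)
hsv=cv2.cvtColor(T["color"],cv2.COLOR_RGB2HSV)
m=cv2.inRange(hsv,(5,120,60),(18,255,255))
n,l,st,ce=cv2.connectedComponentsWithStats(m)
for i in range(1,n):
    if st[i,4]>15 and 180<ce[i][1]<262 and 140<ce[i][0]<400: 
        r=cv2.minAreaRect(np.argwhere(l==i)[:,::-1].astype(np.float32)); print(st[i],ce[i].round(1),r,ray(T,*ce[i],.03).round(3))
E
```

```text
(598, 780, 3)
[158 202   9  10  32] [161.1 205.9] ((161.15383911132812, 205.26922607421875), (4.437601566314697, 10.816654205322266), 33.690067291259766) [0.517 0.358 0.03 ]
[179 218  14  16  95] [184.6 224.7] ((185.29998779296875, 226.10000610351562), (16.54690170288086, 7.602630138397217), 63.43495178222656) [0.456 0.283 0.03 ]
[374 227  10   7  58] [378.8 230.1] ((378.5, 230.0), (6.0, 9.0), 90.0) [ 0.425 -0.324  0.03 ]
[178 248  10  10  40] [181.6 252.5] ((182.50001525878906, 251.5), (4.242640495300293, 11.31370735168457), 45.0) [0.369 0.292 0.03 ]
```

View pics/crop1.png

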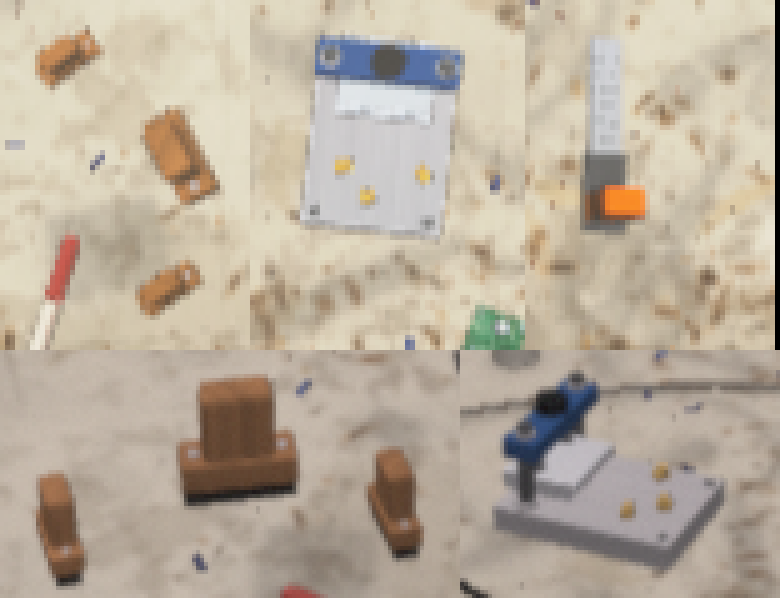

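The lower-left crop shows the big scraper, with bright screws on its shoulders at side px about (243.5,301) and (265.8,298.3). The jig's gap points up-image, turned a few degrees, with three chips on the apron. The feeler blade points roughly along world +x.

```bash
python3 - <<'E'
from h import *
T=pickle.load(open("top.pkl","rb"));S=pickle.load(open("side.pkl","rb"))
f=lambda a,x,y:( (150+x/5,195+y/5) if a=='A' else (262+(x-250)/5,180+y/5) if a=='B' else (360+(x-525)/5,190+y/5) if a=='C' else (195+x/4,275+(y-350)/4) if a=='D' else (240+(x-460)/4,185+(y-350)/4))
def g(name,a,x,y,z):
    u,v=f(a,x,y); c=S if a in'DE' else T
    print(name,ray(c,u-.4,v-.4,z).round(4)[:2]*1000)
g("scr dotL side",'D',195,455,.026);g("scr dotR side",'D',284,444,.026);g("scr dot top",'A',196,186,.026)
g("grip top front-left side",'D',200,390,.064);g("grip top fr right",'D',273,381,.064)
for n,x,y in[("FL",303,222),("FR",443,237),("Lback",318,85),("Rback",461,85),("scrL",314,211),("scrR",428,223)]: g("jig "+n,'B',x,y,.018)
for n,x,y in[("head TL",318,37),("head TR",463,52),("BL",314,77),("BR",458,88)]: g(n,'B',x,y,.076)
for n,x,y in[("FL",666,555),("FR",724,488),("BL",495,508)]: g("jig side "+n,'E',x,y,.018)
for n,x,y in[("1",343,165),("2",368,196),("3",424,175)]: g("chip"+n,'B',x,y,.022)
for n,x,y in[("1",627,510),("2",665,502),("3",661,471)]: g("chip side"+n,'E',x,y,.022)
g("tipL",'C',589,38,.002);g("tipR",'C',620,38,.002)
g("bladebaseL",'C',589,153,.008);g("bladebaseR",'C',624,153,.008)
for n,x,y in[("footBL",583,229),("footTL",583,155),("footTR",626,155)]: g(n,'C',x,y,.010)
for n,x,y in[("hTL",603,186),("hTR",645,186),("hBL",603,218),("hBR",645,218)]: g(n,'C',x,y,.070)
# handle side
hsv=cv2.cvtColor(S["color"],cv2.COLOR_RGB2HSV);m=cv2.inRange(hsv,(5,190,150),(18,255,255))
n,l,st,ce=cv2.connectedComponentsWithStats(m)
for i in range(1,n):
    if st[i,4]>40: print(st[i],ce[i],ray(S,*ce[i],.045))
E
```

```text
scr dotL side [471.1 291.5]
scr dotR side [431.8 270.5]
scr dot top [433.7 270.8]
grip top front-left side [468.2 288.3]
grip top fr right [436.7 271.1]
jig FL [453.    8.7]
jig FR [441.5 -79.4]
jig Lback [540.2  -2.7]
jig Rback [538.1 -93.6]
jig scrL [459.8   1.6]
jig scrR [450.6 -70.2]
head TL [561.4  -3.9]
head TR [550.  -92.4]
BL [536.7  -0.9]
BR [527.9 -88.7]
jig side FL [451.   19.7]
jig side FR [438.  -67.1]
jig side BL [567.3  -2.4]
chip1 [488.2 -17.4]
chip2 [468.2 -32.7]
chip3 [480.7 -68.4]
chip side1 [486.5 -17.3]
chip side2 [466.8 -33.3]
chip side3 [479.9 -69.6]
tipL [ 533.3 -314.6]
tipR [ 532.9 -334.5]
bladebaseL [ 458.7 -309.8]
bladebaseR [ 458.2 -332. ]
footBL [ 410.4 -303.3]
footTL [ 457.3 -305.5]
footTR [ 456.7 -332.8]
hTL [ 432.9 -304.8]
hTR [ 432.3 -330.2]
hBL [ 413.5 -303.8]
hBR [ 412.9 -329.2]
```

{"method": "move_arm", "body": {"plan": [[0,0,0,0,-6.7],[0,0,0,0,-6.6],[0,41,-10,0,0],[0,41,-10,0,0],[0,41,-10,0,0],[0,41,-10,0,0],[0,41,-10,0,0],[0,41,-10,0,0],[0,41,-10,0,0],[0,41,-10,0,0],[0,41,-10,0,0],[0,41,-10,0,0],[0,30,-34,0,0],[0,30,-34,0,0],[0,30,-34,0,0],[0,30,-34,0,0]]}}

```text
clock: 1.7
ee_pos: [0.5219, -0.17, 0.21]
tcp_rot: [-3.048, -0.759, 0.001]
force: [1.1, -0.7, 0.2]
opening: 0.0929
grasp_force: 0.0
```

{"method": "move_arm", "body": {"plan": [[0,30,-34,0,0],[0,29,-34,0,0],[0,29,-34,0,0],[0,29,-34,0,0],[0,5,-38,0,0],[0,5,-38,0,0],[0,5,-38,0,0],[0,5,-38,0,0],[0,5,-38,0,0],[0,5,-38,0,0],[0,4,-36,0,0],[0,2,-30,0,0],[0,0,0,0,0]]}}

```text
clock: 3.0
ee_pos: [0.4521, 0.2851, 0.2102]
tcp_rot: [-3.041, -0.773, 0.002]
force: [0.7, 0.4, 0.1]
opening: 0.0927
grasp_force: 0.0
```

```bash
cat >> h.py <<'E'
from scipy.spatial.transform import Rotation as Ro
def go(p,yaw):
    """print shift in tool axes (mm) after turning, and turn (deg), to bring TCP to p with tool x at yaw(deg)"""
    from workcell import manip
    s=manip.state();R=Ro.from_rotvec(s["tcp_rot"]).as_matrix();y=np.degrees(np.arctan2(R[1,0],R[0,0]))
    a=np.radians(yaw);d=(np.array(p)-np.array(s["ee_pos"]))*1000
    t=(y-yaw+180)%360-180
    print("t",round(s["clock"],2),"pos",(s["ee_pos"]*1000).round(1),"yaw",y.round(2),"tilt",R[:,2].round(3),"F",np.round(s["force"],1),"open",round(s["opening"]*1000,1),"grip",round(s["grasp_force"],1))
    print("turn",t.round(2),"dx,dy,dz",np.round([d[0]*np.cos(a)+d[1]*np.sin(a),d[0]*np.sin(a)-d[1]*np.cos(a),-d[2]],1))
E
python3 -c "
from h import *
go([.4515,.281,.046],28.1)"
```

```text
t 3.0 pos [452.1 285.1 210.2] yaw 28.51 tilt [-0.002  0.003 -1.   ] F [0.7 0.4 0.1] open 92.7 grip 0.0
turn 0.41 dx,dy,dz [ -2.5   3.3 164.2]
```

{"method": "move_arm", "body": {"plan": [[0,-2.5,3.3,24,0.4],[0,0,0,40,0],[0,0,0,40,0],[0,0,0,35,0],[0,0,0,15,0],[0,0,0,10,0],[0,0,0,0,0],[1,0,0,0,0],[1,0,0,0,0],[1,0,0,0,0],[1,0,0,0,0],[1,0,0,0,0],[1,0,0,0,0],[1,0,0,0,0]]}}

```text
clock: 4.4
ee_pos: [0.4549, 0.2756, 0.0465]
tcp_rot: [-3.051, -0.748, -0.0]
force: [-0.6, -0.4, -0.8]
opening: 0.041
grasp_force: 0.0
```

```bash
python3 -c "
from h import *
import numpy as np
from workcell import camera
a=np.radians(-7.5);e=np.array([np.cos(a),np.sin(a)]);n=np.array([-e[1],e[0]]);O=np.array([.5065,-.0428])
go(list(O-.031*e+.043*n)+[.15],-7.5)
for n_ in('top','side'):
  c=camera(n_);im=c['color'][:,:,::-1];u,v=proj(c,[.4515,.281,.03]).astype(int)
  globals()[n_]=cv2.resize(im[v-40:v+40,u-50:u+50],None,fx=4,fy=4,interpolation=2)
cv2.imwrite('pics/g.png',np.hstack([top,side]))
"
```

```text
t 4.4 pos [454.9 275.6  46.5] yaw 27.56 tilt [ 0.  0. -1.] F [-0.6 -0.4 -0.8] open 41.0 grip 0.0
turn 35.06 dx,dy,dz [  61.7  265.9 -103.5]
```

View pics/g.png

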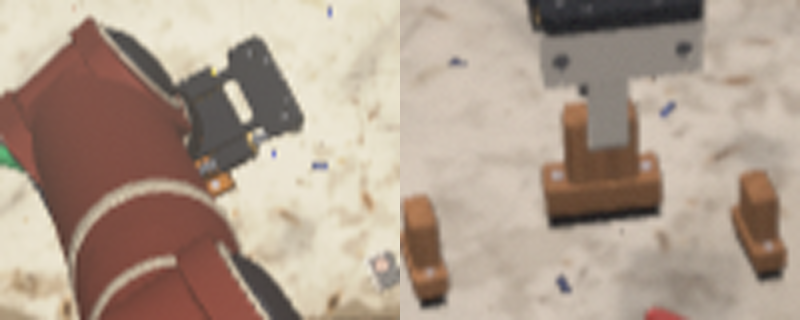

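The side view shows the fingers straddling the grip, still closing. The finger is at px (607,100) and the grip centre at (600,140), so I'll correct by 6 mm along the closing line.

{"method": "move_arm", "body": {"plan": [[0.55,0,-6,0,0],[1,0,0,0,0],[1,0,0,0,0],[1,0,0,0,0],[1,0,0,0,0],[1,0,0,0,0],[1,0,0,0,0],[1,0,0,-10,0],[1,0,0,-40,0],[1,0,0,-40,0],[1,0,0,-14,0],[1,0,0,0,0],[1,0,0,0,0]]}}

```text
clock: 5.8
ee_pos: [0.4515, 0.2804, 0.1502]
tcp_rot: [3.051, 0.748, -0.001]
force: [0.8, 0.2, -1.2]
opening: 0.0197
grasp_force: 29.9
```

```bash
python3 -c "
from h import *
a=np.radians(-7.5);e=np.array([np.cos(a),np.sin(a)]);n=np.array([-e[1],e[0]]);O=np.array([.5065,-.0428])
go(list(O-.031*e+.043*n)+[.10],-7.5)
"
```

```text
t 5.8 pos [451.5 280.4 150.2] yaw 27.55 tilt [-0.001 -0.001 -1.   ] F [ 0.8  0.2 -1.2] open 19.7 grip 29.9
turn 35.05 dx,dy,dz [ 65.7 270.2  50.2]
```

{"method": "move_arm", "body": {"plan": [[1,0,0,0,7],[1,0,0,0,7],[1,0,0,0,7],[1,0,0,0,7],[1,0,0,0,7],[1,9,37,0,0],[1,9,37,0,0],[1,9,37,0,0],[1,9,37,0,0],[1,9,37,0,0],[1,9,37,0,0],[1,8,32,10,0],[1,4,16,20,0],[1,0,0,20,0],[1,0,0,0,0],[1,0,0,0,0],[1,0,0,0,0]]}}

```text
clock: 7.5
ee_pos: [0.4828, 0.0054, 0.1007]
tcp_rot: [-3.135, 0.202, -0.001]
force: [0.3, 0.2, -2.3]
opening: 0.0194
grasp_force: 29.9
```

```bash
python3 -c "
from h import *
from workcell import camera
a=np.radians(-7.5);e=np.array([np.cos(a),np.sin(a)]);n=np.array([-e[1],e[0]]);O=np.array([.5065,-.0428])
go(list(O-.031*e+.043*n)+[.065],-7.5)
for n_ in('top','side'):
  c=camera(n_);im=c['color'][:,:,::-1];u,v=proj(c,[.49,-.02,.05]).astype(int)
  globals()[n_]=cv2.resize(im[v-50:v+50,u-50:u+50],None,fx=4,fy=4,interpolation=2)
cv2.imwrite('pics/w.png',np.hstack([top,side]))
"
```

```text
t 7.5 pos [482.8   5.4 100.7] yaw -7.36 tilt [ 0.  0. -1.] F [ 0.3  0.2 -2.3] open 19.4 grip 29.9
turn 0.14 dx,dy,dz [-1.3  1.7 35.7]
```

View pics/w.png

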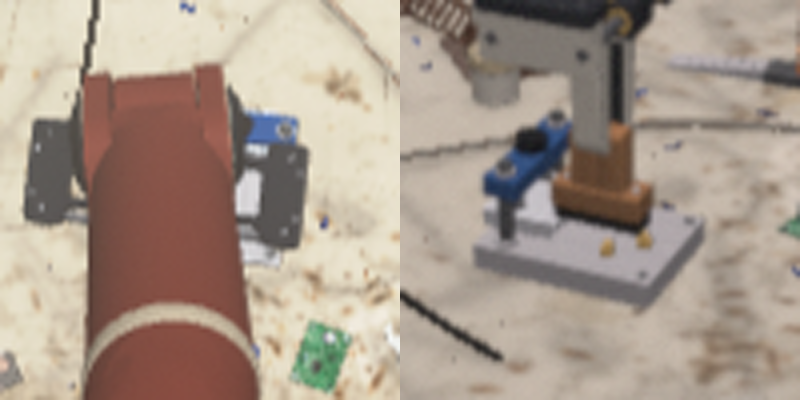

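The side view shows the scraper hovering over the +y edge of the apron. Chips 1 and 2 are at (607,247) and (645,240), ahead of the wipe; chip 3 is hidden behind the scraper. I'll lower it.

{"method": "move_arm", "body": {"plan": [[1,-1,0,15,0],[1,0,0,12,0],[1,0,0,6,0],[1,0,0,2,0],[1,0,0,1,0],[1,0,0,0,0],[1,0,0,0,0]]}}

```text
clock: 8.3
ee_pos: [0.482, 0.0048, 0.0648]
tcp_rot: [-3.135, 0.204, -0.002]
force: [-0.6, -0.6, -1.3]
opening: 0.0193
grasp_force: 29.9
```

{"method": "move_arm", "body": {"plan": [[1,0,0,0.5,0],[1,0,8,0,0],[1,0,8,0,0],[1,0,8,0,0],[1,0,8,0,0],[1,0,8,0,0],[1,0,8,0,0],[1,0,8,0,0]]}}

```text
clock: 9.1
ee_pos: [0.4747, -0.0508, 0.0642]
tcp_rot: [-3.134, 0.203, -0.002]
force: [0.1, 4.9, 3.6]
opening: 0.0193
grasp_force: 29.9
```

{"method": "move_arm", "body": {"plan": [[1,0,8,0,0],[1,0,8,0,0],[1,0,8,0,0],[1,0,8,0,0],[1,0,8,0,0],[1,0,4,0,0],[1,0,4,0,0],[1,0,0,0,0]]}}

```text
clock: 9.9
ee_pos: [0.4667, -0.1002, 0.0632]
tcp_rot: [3.133, -0.207, -0.004]
force: [-1.3, 0.7, -1.9]
opening: 0.0193
grasp_force: 29.9
```

```bash
python3 -c "
from h import *
from workcell import camera
a=np.radians(-7.5);e=np.array([np.cos(a),np.sin(a)]);n=np.array([-e[1],e[0]]);O=np.array([.5065,-.0428])
go(list(O-.031*e-.052*n)+[.065],-7.5)
for n_ in('top','side'):
  c=camera(n_);im=c['color'][:,:,::-1];u,v=proj(c,[.47,-.08,.03]).astype(int)
  globals()[n_]=cv2.resize(im[v-50:v+50,u-50:u+50],None,fx=4,fy=4,interpolation=2)
cv2.imwrite('pics/w2.png',np.hstack([top,side]))
"
```

```text
t 9.9 pos [ 466.7 -100.2   63.2] yaw -7.57 tilt [-0.003 -0.001 -1.   ] F [-1.3  0.7 -1.9] open 19.3 grip 29.9
turn -0.07 dx,dy,dz [  0.9 -10.1  -1.8]
```

View pics/w2.png

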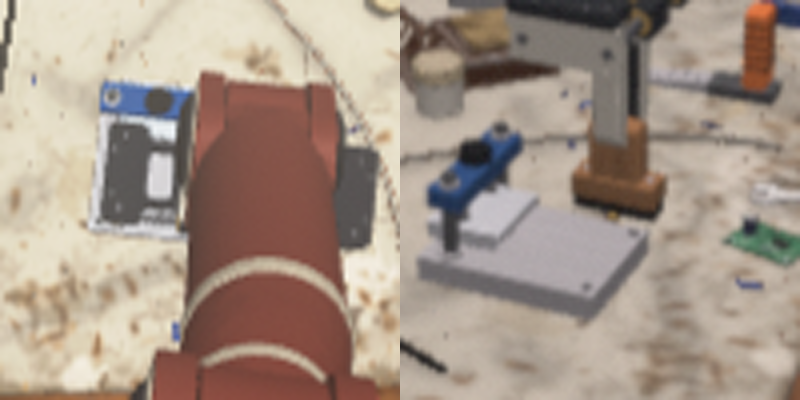

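The plate looks clear. A yellow speck at side px (612,215) sits past the far edge, so I'll check it once the arm has moved away. Next I'll lift the scraper and take it back to its old spot.

{"method": "move_arm", "body": {"plan": [[1,0,0,-15,0],[1,0,0,-35,0],[1,0,-20,0,0],[1,-6,-40,0,0],[1,-6,-40,0,0],[1,-6,-40,0,0],[1,-6,-40,0,0],[1,-6,-40,0,0],[1,-6,-40,0,0],[1,-6,-40,0,0],[1,-6,-40,0,0],[1,-6,-30,0,0],[1,-6,-10,0,0],[1,0,0,0,0],[1,0,0,0,0]]}}

```text
clock: 11.5
ee_pos: [0.4577, 0.2839, 0.1136]
tcp_rot: [3.132, -0.206, -0.001]
force: [-0.1, -0.9, -1.8]
opening: 0.0197
grasp_force: 29.9
```

```bash
python3 -c "
from h import *
from workcell import camera
go([.4515,.280,.0465],-7.5)
for n_ in('top','side'):
  c=camera(n_);im=c['color'][:,:,::-1];u,v=proj(c,[.47,-.08,.03]).astype(int)
  globals()[n_]=cv2.resize(im[v-50:v+50,u-50:u+50],None,fx=4,fy=4,interpolation=2)
cv2.imwrite('pics/w3.png',np.hstack([top,side]))
"
```

```text
t 11.5 pos [457.7 283.9 113.6] yaw -7.53 tilt [-0.001 -0.002 -1.   ] F [-0.1 -0.9 -1.8] open 19.7 grip 29.9
turn -0.03 dx,dy,dz [-5.7  4.7 67.1]
```

View pics/w3.png

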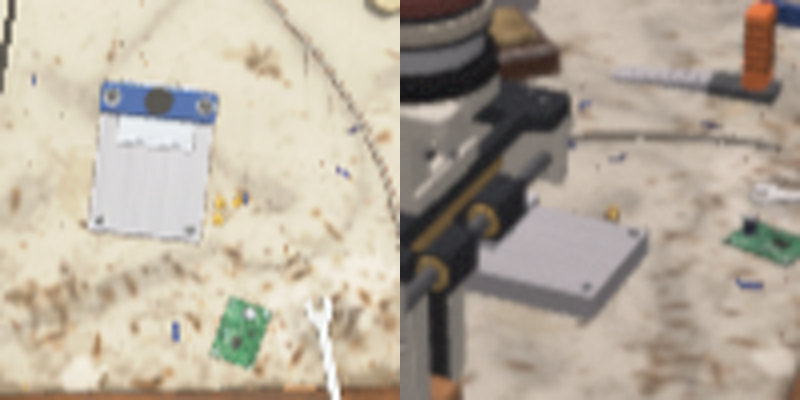

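The top view shows all three chips on the worktop beside the plate, at (220,200), (237,200) and (218,217). The apron is clear, so I'll stand the scraper down.

{"method": "move_arm", "body": {"plan": [[1,0,0,30,0],[1,0,0,25,0],[1,0,0,8,0],[1,0,0,3,0],[1,0,0,0,0],[1,0,0,0.7,0],[1,0,0,0,0]]}}

```text
clock: 12.3
ee_pos: [0.4585, 0.2865, 0.0482]
tcp_rot: [-3.134, 0.204, -0.003]
force: [0.2, -0.0, -2.1]
opening: 0.0195
grasp_force: 29.9
```

{"method": "move_arm", "body": {"plan": [[1,0,0,1.2,0],[1,0,0,0.7,0],[1,0,0,0,0],[1,0,0,0,0]]}}

```text
clock: 12.7
ee_pos: [0.4583, 0.2865, 0.0463]
tcp_rot: [-3.134, 0.204, -0.002]
force: [-0.9, -0.5, 6.4]
opening: 0.0196
grasp_force: 30.0
```

{"method": "move_arm", "body": {"plan": [[0.4,0,0,0,0],[0.4,0,0,0,0],[0.4,0,0,0,0],[0.4,0,0,0,0],[0.4,0,0,0,0],[0.4,0,0,-15,0],[0.3,0,0,-35,0],[0.2,0,0,-40,0],[0,0,0,-24,-7.8],[0,0,0,0,-7.8],[0,0,0,0,-7.8],[0,0,0,0,-7.8],[0,0,0,0,-7.8],[0,0,0,0,-7.8],[0,0,0,0,-7.8],[0,0,0,0,-7.8],[0,0,0,0,-7.8],[0,0,0,0,-7.8],[0,0,0,0,-7.8],[0,0,0,0,-7.8]]}}

```text
clock: 14.7
ee_pos: [0.4578, 0.286, 0.1592]
tcp_rot: [2.289, 2.152, -0.0]
force: [-0.3, -0.5, -0.1]
opening: 0.0929
grasp_force: 0.0
```

{"method": "move_arm", "body": {"plan": [[0,-38,10,0,0],[0,-38,10,0,0],[0,-38,10,0,0],[0,-38,10,0,0],[0,-38,10,0,0],[0,-38,10,0,0],[0,-38,10,0,0],[0,-38,10,0,0],[0,-38,-10,0,0],[0,-38,-10,0,0],[0,-38,-10,0,0],[0,-38,-10,0,0],[0,-38,-10,0,0],[0,-38,-10,0,0],[0,-38,-10,0,0],[0,-30,-8,0,0],[0,0,0,0,0],[0,0,0,0,0],[0,0,0,0,0]]}}

```text
clock: 16.6
ee_pos: [0.4203, -0.311, 0.1593]
tcp_rot: [-2.292, -2.148, -0.002]
force: [0.0, 0.2, -0.5]
opening: 0.0926
grasp_force: 0.0
```

```bash
python3 -c "
from h import *
from workcell import camera
go([.423,-.317,.046],86.1)
c=camera('side');im=c['color'][:,:,::-1]
u,v=proj(c,[.4585,.2865,.03]).astype(int);a=cv2.resize(im[v-50:v+50,u-50:u+50],None,fx=4,fy=4,interpolation=2)
u,v=proj(c,[.45,-.317,.06]).astype(int);b=cv2.resize(im[v-50:v+50,u-50:u+50],None,fx=4,fy=4,interpolation=2)
cv2.imwrite('pics/f.png',np.hstack([a,b]))
"
```

```text
t 16.6 pos [ 420.3 -311.   159.3] yaw 86.29 tilt [ 0.     0.001 -1.   ] F [ 0.   0.2 -0.5] open 92.6 grip 0.0
turn 0.19 dx,dy,dz [ -5.8   3.1 113.3]
```

View pics/f.png

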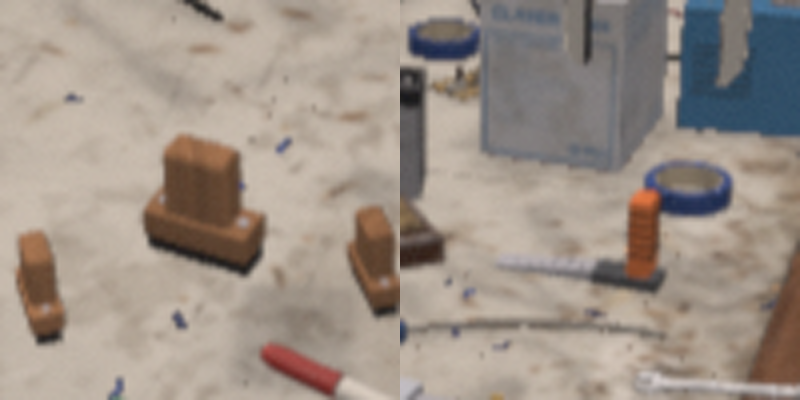

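The scraper stands upright at side crop (205,210). The fingers straddle the orange handle at (645,235), so I'll descend and grip.

{"method": "move_arm", "body": {"plan": [[0,-6,3,0,0.2],[0,0,0,35,0],[0,0,0,40,0],[0,0,0,25,0],[0,0,0,10,0],[0,0,0,3,0],[0,0,0,0,0],[1,0,0,0,0],[1,0,0,0,0],[1,0,0,0,0],[1,0,0,0,0],[1,0,0,0,0],[1,0,0,0,0],[1,0,0,0,0],[1,0,0,0,0],[1,0,0,0,0],[1,0,0,0,0],[1,0,0,0,0],[1,0,0,0,0]]}}

```text
clock: 18.55
ee_pos: [0.4224, -0.3187, 0.0462]
tcp_rot: [2.298, 2.142, 0.0]
force: [-0.7, -0.6, -0.9]
opening: 0.0178
grasp_force: 29.9
```

```bash
python3 -c "
from h import *
go([.423,-.317,.046],86.1)"
```

```text
t 18.55 pos [ 422.4 -318.7   46.2] yaw 85.96 tilt [ 0.  0. -1.] F [-0.7 -0.6 -0.9] open 17.8 grip 29.9
turn -0.14 dx,dy,dz [1.8 0.5 0.2]
```

{"method": "move_arm", "body": {"plan": [[1,0,0,-5,0],[1,0,0,-30,0],[1,0,0,-40,0],[1,0,0,-39,3.5],[1,34,-3,0,0],[1,34,-3,0,0],[1,34,-3,0,0],[1,34,-3,0,0],[1,34,-3,0,0],[1,34,-3,0,0],[1,34,-3,0,0],[1,34,-3,0,0],[1,12,-6,0,0],[1,0,-10,0,0],[1,0,-10,0,0],[1,0,-10,0,0],[1,0,0,0,0],[1,0,0,0,0]]}}

```text
clock: 20.35
ee_pos: [0.3999, -0.0304, 0.1604]
tcp_rot: [2.364, 2.068, 0.0]
force: [0.5, -0.0, -0.7]
opening: 0.0177
grasp_force: 29.9
```

```bash
python3 -c "
from h import *
from workcell import manip
go([.3994,-.0287,.160],82.5)
print(manip.state()['joints'])"
```

```text
t 20.35 pos [399.9 -30.4 160.4] yaw 82.34 tilt [ 0.001 -0.    -1.   ] F [ 0.5 -0.  -0.7] open 17.7 grip 29.9
turn -0.16 dx,dy,dz [ 1.6 -0.8  0.4]
[ 0.39475645  0.34533749 -0.48909206  2.14889     0.25014838  0.70022643
 -0.39616911]
```

{"method": "move_arm", "body": {"plan": [[1,1,-1,30,-0.2],[1,0,0,30,0],[1,0,0,22,0],[1,0,0,8,0],[1,0,0,3,0],[1,0,0,1,0],[1,0,0,0,0],[1,0,0,0,0]]}}

```text
clock: 21.15
ee_pos: [0.3998, -0.0283, 0.067]
tcp_rot: [2.358, 2.073, 0.002]
force: [0.8, 0.9, -1.2]
opening: 0.0182
grasp_force: 29.9
```

```bash
python3 -c "
from h import *
from workcell import camera
go([.3994,-.0287,.0642],82.5)
for n_ in('top','side'):
  c=camera(n_);im=c['color'][:,:,::-1];u,v=proj(c,[.48,-.04,.03]).astype(int)
  globals()[n_]=cv2.resize(im[v-50:v+50,u-50:u+50],None,fx=4,fy=4,interpolation=2)
cv2.imwrite('pics/i.png',np.hstack([top,side]))
"
```

```text
t 21.15 pos [399.8 -28.3  67. ] yaw 82.64 tilt [ 0.002 -0.    -1.   ] F [ 0.8  0.9 -1.2] open 18.2 grip 29.9
turn 0.14 dx,dy,dz [-0.4 -0.4  2.8]
```

View pics/i.png

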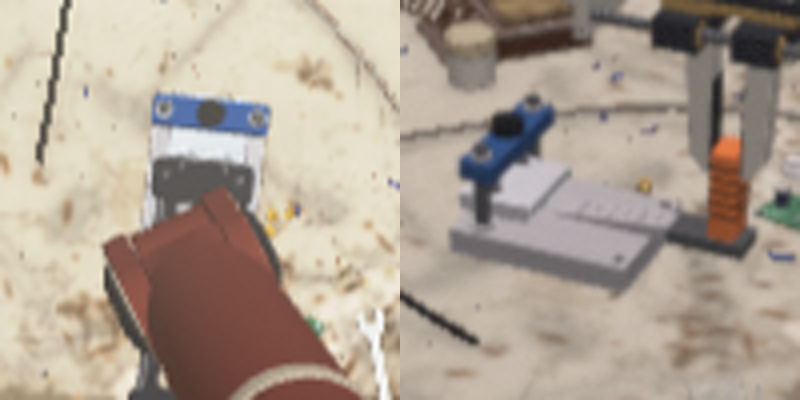

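The side view shows the blade over the apron with its tip just in front of the lip, at about (572,215), and aligned with the jig. I'll lower it onto the plate.

{"method": "move_arm", "body": {"plan": [[1,0,0,1.5,0],[1,0,0,1,0],[1,0,0,0.3,0],[1,0,0,0,0],[1,0,0,0,0]]}}

```text
clock: 21.75
ee_pos: [0.3991, -0.0282, 0.0634]
tcp_rot: [-2.359, -2.075, 0.0]
force: [0.3, -0.4, -1.8]
opening: 0.0178
grasp_force: 29.9
```

{"method": "move_arm", "body": {"plan": [[1,0,0,0.4,0],[1,0,0,0,0],[1,0,0,0,0]]}}

```text
clock: 22.05
ee_pos: [0.3991, -0.0282, 0.0632]
tcp_rot: [2.359, 2.075, 0.0]
force: [-1.2, 0.7, 0.5]
opening: 0.0178
grasp_force: 29.9
```

{"method": "move_arm", "body": {"plan": [[1,0,0,0.4,0],[1,0,0,0,0],[1,0,0,0,0]]}}

```text
clock: 22.35
ee_pos: [0.3989, -0.0282, 0.063]
tcp_rot: [2.359, 2.075, -0.0]
force: [-1.8, 1.6, 4.7]
opening: 0.0173
grasp_force: 30.0
```

{"method": "move_arm", "body": {"plan": [[1,0,3,-0.2,0],[1,0,3,0,0],[1,0,3,0,0],[1,0,3,0,0],[1,0,3,0,0],[1,0,3,0,0],[1,0,3,0,0],[1,0,3,0,0]]}}

```text
clock: 23.15
ee_pos: [0.4046, -0.031, 0.0626]
tcp_rot: [-2.342, -2.065, 0.047]
force: [-28.0, 5.6, 39.3]
opening: 0.0183
grasp_force: 30.3
```

{"method": "move_arm", "body": {"plan": [[1,0,2,0,0],[1,0,2,0,0],[1,0,0,0,0]]}}

```text
clock: 23.45
ee_pos: [0.4066, -0.0316, 0.0627]
tcp_rot: [-2.341, -2.063, 0.052]
force: [-28.8, 4.3, 40.9]
opening: 0.0179
grasp_force: 30.3
```

{"method": "move_arm", "body": {"plan": [[1,0,1.5,0,0],[1,0,1.5,0,0],[1,0,0,0,0]]}}

```text
clock: 23.75
ee_pos: [0.4064, -0.0318, 0.0625]
tcp_rot: [-2.338, -2.061, 0.06]
force: [-32.3, 6.1, 45.2]
opening: 0.0181
grasp_force: 30.3
```

Something has jammed, so I'll back off and look.

{"method": "move_arm", "body": {"plan": [[1,0,-3,0,0],[1,0,-3,0,0],[1,0,0,0,0]]}}

```text
clock: 24.05
ee_pos: [0.4063, -0.0315, 0.0625]
tcp_rot: [-2.344, -2.065, 0.045]
force: [-24.0, 4.4, 32.4]
opening: 0.0179
grasp_force: 29.9
```

```bash
python3 -c "
from h import *
from workcell import camera,manip
go([.3994,-.0287,.0642],82.5); print(manip.state()['joints'].round(3))
c=camera('side');im=c['color'][:,:,::-1];u,v=proj(c,[.46,-.04,.04]).astype(int)
cv2.imwrite('pics/j.png',cv2.resize(im[v-30:v+30,u-40:u+40],None,fx=10,fy=10,interpolation=2))
"
```

```text
t 24.05 pos [406.3 -31.5  62.5] yaw 82.77 tilt [-0.033 -0.006 -0.999] F [-24.    4.4  32.4] open 17.9 grip 29.9
turn 0.27 dx,dy,dz [ 1.9 -7.2 -1.7]
[ 0.271  0.543 -0.359  2.217  0.415  0.479 -0.545]
```

View pics/j.png

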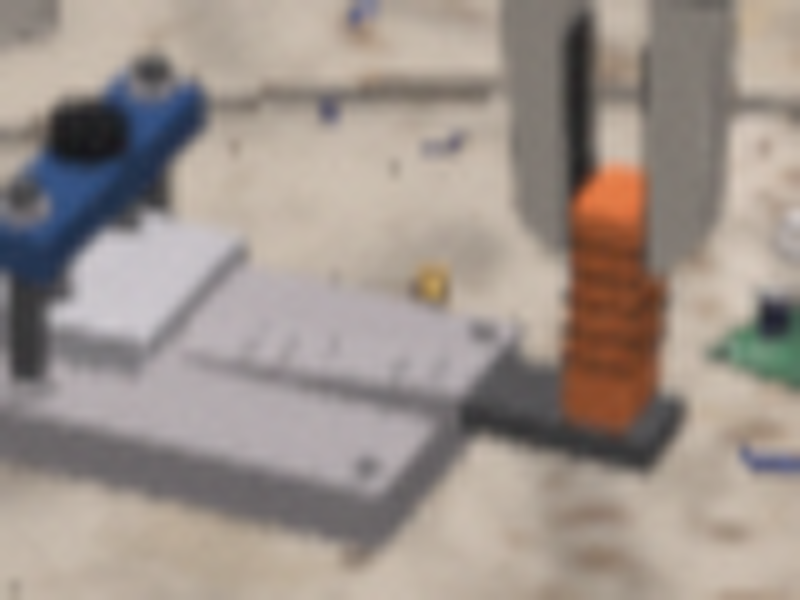

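The foot's front edge sits right at the plate's front edge and the tip is at the lip's plan line. With the blade pressed down, the foot probably snagged on the plate edge. I'll free it, raise it slightly, and advance with no down force.

{"method": "move_arm", "body": {"plan": [[1,0,-3,0,0],[1,0,-3,0,0],[1,0,-3,0,0],[1,0,-2,0,0],[1,0,0,0,0],[1,0,0,0,0]]}}

```text
clock: 24.7
ee_pos: [0.4137, -0.03, 0.0628]
tcp_rot: [2.359, 2.074, 0.001]
force: [-0.3, -0.2, -2.5]
opening: 0.0177
grasp_force: 29.6
```

```bash
python3 -c "
from h import *
from workcell import manip
go([.3994,-.0287,.0642],82.5); print(manip.state()['wrist_torque'])
"
```

```text
t 24.7 pos [413.7 -30.   62.8] yaw 82.64 tilt [ 0.001  0.    -1.   ] F [-0.3 -0.2 -2.5] open 17.7 grip 29.6
turn 0.14 dx,dy,dz [ -0.5 -14.4  -1.4]
[ 0.01316126 -0.00787306  0.01372974]
```

```bash
cat > chk.py <<'E'
from h import *
from workcell import camera,manip
s=manip.state();p=np.array(s["ee_pos"]);c=camera('side');im=c['color']
R=Ro.from_rotvec(s["tcp_rot"]).as_matrix();fx=R[:,1];fy=R[:,0];fz=-R[:,2]
P=lambda x,y,z:proj(c,p+(fx*x+fy*y+fz*(z-45.2))/1000)
hsv=cv2.cvtColor(im,cv2.COLOR_RGB2HSV)
m=cv2.inRange(hsv,(3,150,100),(18,255,255));n,l,st,ce=cv2.connectedComponentsWithStats(m)
u,v=P(0,0,30)
k=max((i for i in range(1,n) if abs(ce[i][0]-u)<20 and abs(ce[i][1]-v)<25),key=lambda i:st[i,4])
ys,xs=np.where(l==k)
print("orange rows",[(r,xs[ys==r].min(),xs[ys==r].max()) for r in range(ys.min(),ys.max()+1,2)],ys.max())
for z in(10,25,40): print("pred z",z,"left",P(9,13,z).round(1),P(9,-13,z).round(1),"right",P(-9,13,z).round(1),P(-9,-13,z).round(1))
d=((im.max(2)<90)&(im.max(2).astype(int)-im.min(2)<25)).astype(np.uint8)
n,l,st,ce=cv2.connectedComponentsWithStats(d);uf,vf=P(15,8,8)
for i in range(1,n):
    if st[i,4]>15 and abs(ce[i][0]-uf)<25 and abs(ce[i][1]-vf)<20:
        q=np.argwhere(l==i)[:,::-1];print("dark",st[i],ce[i].round(1),"left",q[q[:,0].argmin()],"right",q[q[:,0].argmax()],"bottom",q[q[:,1].argmax()])
print("foot pred FL top/bot",P(35,13.5,10).round(1),P(35,13.5,0).round(1),"RL",P(-15,13.5,10).round(1),P(-15,13.5,0).round(1),"RR",P(-15,-13.5,10).round(1),"tip",P(110,10,0).round(1),P(110,-10,0).round(1))
E
python3 chk.py
```

```text
orange rows [(202, np.int64(310), np.int64(314)), (204, np.int64(309), np.int64(314)), (206, np.int64(309), np.int64(314)), (208, np.int64(309), np.int64(314)), (210, np.int64(309), np.int64(313)), (212, np.int64(309), np.int64(314)), (214, np.int64(309), np.int64(316)), (216, np.int64(308), np.int64(315)), (218, np.int64(308), np.int64(315)), (220, np.int64(308), np.int64(315)), (222, np.int64(308), np.int64(315)), (224, np.int64(307), np.int64(314)), (226, np.int64(309), np.int64(313))] 226
pred z 10 left [306.1 226.2] [310.  221.2] right [313.  227.8] [316.9 222.8]
pred z 25 left [306.2 220.9] [310.2 215.9] right [313.2 222.4] [317.1 217.5]
pred z 40 left [306.3 215.4] [310.3 210.6] right [313.4 217. ] [317.3 212.1]
dark [297 221  21  11 104] [306.  226.4] left [297 225] right [317 225] bottom [313 231]
foot pred FL top/bot [296.1 224.1] [296.  227.6] RL [315.3 228.4] [315.1 232. ] RR [319.3 223.2] tip [268.9 220.5] [272.3 216.9]
```

{"method": "move_arm", "body": {"plan": [[1,0,2,0,0],[1,0,1,0,0],[1,0,0,0,0],[1,0,0,0,0]]}}

```text
clock: 25.15
ee_pos: [0.4164, -0.0304, 0.0629]
tcp_rot: [2.359, 2.074, 0.001]
force: [1.5, -0.6, -2.4]
opening: 0.0177
grasp_force: 29.6
```

{"method": "move_arm", "body": {"plan": [[1,0,2,0,0],[1,0,1,0,0],[1,0,0,0,0],[1,0,0,0,0]]}}

```text
clock: 25.55
ee_pos: [0.4193, -0.0308, 0.0629]
tcp_rot: [2.359, 2.074, 0.001]
force: [-0.4, -0.1, -1.7]
opening: 0.0176
grasp_force: 29.6
```

{"method": "move_arm", "body": {"plan": [[1,0,0,0.4,0],[1,0,0,0,0],[1,0,0,0,0]]}}

```text
clock: 25.85
ee_pos: [0.4192, -0.0307, 0.0627]
tcp_rot: [2.359, 2.074, 0.001]
force: [-0.1, 0.6, 0.8]
opening: 0.0181
grasp_force: 29.7
```

{"method": "move_arm", "body": {"plan": [[1,0,0,0.4,0],[1,0,0,0,0],[1,0,0,0,0]]}}

```text
clock: 26.15
ee_pos: [0.4191, -0.0306, 0.0626]
tcp_rot: [2.358, 2.075, 0.001]
force: [-1.7, -0.3, 6.1]
opening: 0.0179
grasp_force: 29.8
```

```bash
python3 chk.py; python3 -c "
from workcell import manip
s=manip.state();print(s['force'],s['wrist_torque'])"
```

```text
orange rows [(202, np.int64(308), np.int64(312)), (204, np.int64(306), np.int64(312)), (206, np.int64(306), np.int64(312)), (208, np.int64(307), np.int64(312)), (210, np.int64(306), np.int64(311)), (212, np.int64(307), np.int64(312)), (214, np.int64(306), np.int64(313)), (216, np.int64(306), np.int64(313)), (218, np.int64(306), np.int64(313)), (220, np.int64(306), np.int64(313)), (222, np.int64(305), np.int64(313)), (224, np.int64(305), np.int64(312)), (226, np.int64(308), np.int64(310))] 226
pred z 10 left [304.  225.8] [307.9 220.9] right [310.9 227.4] [314.8 222.4]
pred z 25 left [304.1 220.5] [308.1 215.6] right [311. 222.] [315.  217.1]
pred z 40 left [304.2 215.1] [308.2 210.2] right [311.2 216.6] [315.1 211.7]
dark [295 221  22  10  97] [304.2 226.1] left [295 224] right [316 225] bottom [309 230]
foot pred FL top/bot [294.  223.7] [294.  227.2] RL [313.1 228. ] [313.  231.6] RR [317.2 222.8] tip [266.9 220.2] [270.3 216.6]
[-1.39345147 -0.43065128  5.53225674] [-0.02782089  0.14681    -0.01724248]
```

{"method": "move_arm", "body": {"plan": [[1,0,0,-0.5,0],[1,0,2,0,0],[1,0,2,0,0],[1,0,2,0,0],[1,0,2,0,0],[1,0,0,0,0],[1,0,0,0,0]]}}

```text
clock: 26.9
ee_pos: [0.42, -0.031, 0.063]
tcp_rot: [-2.352, -2.072, 0.017]
force: [-11.6, 3.0, 21.2]
opening: 0.0177
grasp_force: 29.8
```

{"method": "move_arm", "body": {"plan": [[1,0,2,0,0],[1,0,1,0,0],[1,0,0,0,0],[1,0,0,0,0]]}}

```text
clock: 27.3
ee_pos: [0.4206, -0.0311, 0.0632]
tcp_rot: [-2.35, -2.071, 0.023]
force: [-14.4, 4.3, 28.1]
opening: 0.0178
grasp_force: 29.9
```

{"method": "move_arm", "body": {"plan": [[1,0,2,0,0],[1,0,1,0,0],[1,0,0,0,0],[1,0,0,0,0]]}}

```text
clock: 27.7
ee_pos: [0.4207, -0.0311, 0.0633]
tcp_rot: [-2.347, -2.069, 0.03]
force: [-19.3, 5.7, 34.9]
opening: 0.0179
grasp_force: 30.0
```

This is friction self-locking: pushing forward while in contact builds up down force. I'll retreat, then ride with the weight taken off.

{"method": "move_arm", "body": {"plan": [[1,0,-3,-0.2,0],[1,0,-3,-0.2,0],[1,0,-3,-0.2,0],[1,0,0,0,0],[1,0,0,0,0]]}}

```text
clock: 28.2
ee_pos: [0.4244, -0.0316, 0.063]
tcp_rot: [2.36, 2.074, 0.0]
force: [-1.0, 1.2, 0.6]
opening: 0.0175
grasp_force: 29.8
```

{"method": "move_arm", "body": {"plan": [[1,0,2,0,0],[1,0,2,0,0],[1,0,0,0,0],[1,0,0,0,0]]}}

```text
clock: 28.6
ee_pos: [0.4252, -0.0317, 0.0632]
tcp_rot: [-2.356, -2.073, 0.008]
force: [-6.1, 1.2, 9.7]
opening: 0.0181
grasp_force: 29.9
```

{"method": "move_arm", "body": {"plan": [[1,0,0,-0.5,0],[1,0,0,0,0],[1,0,0,0,0]]}}

```text
clock: 28.9
ee_pos: [0.4285, -0.0321, 0.0635]
tcp_rot: [2.359, 2.074, 0.001]
force: [-0.8, -0.2, -2.4]
opening: 0.0178
grasp_force: 29.8
```

{"method": "move_arm", "body": {"plan": [[1,0,2,0,0],[1,0,2,0,0],[1,0,0,0,0],[1,0,0,0,0]]}}

```text
clock: 29.3
ee_pos: [0.4322, -0.0326, 0.0636]
tcp_rot: [2.359, 2.074, 0.001]
force: [0.2, -0.2, -3.1]
opening: 0.0183
grasp_force: 29.8
```

{"method": "move_arm", "body": {"plan": [[1,0,2,0,0],[1,0,1,0,0],[1,0,0,0,0],[1,0,0,0,0]]}}

```text
clock: 29.7
ee_pos: [0.4348, -0.0328, 0.0636]
tcp_rot: [-2.359, -2.075, 0.0]
force: [-0.9, -0.4, -2.2]
opening: 0.0174
grasp_force: 29.8
```

{"method": "move_arm", "body": {"plan": [[1,0,2,0,0],[1,0,1,0,0],[1,0,0,0,0],[1,0,0,0,0]]}}

```text
clock: 30.1
ee_pos: [0.4377, -0.0332, 0.0636]
tcp_rot: [-2.359, -2.074, 0.0]
force: [-0.5, 0.1, -3.1]
opening: 0.0176
grasp_force: 29.8
```

{"method": "move_arm", "body": {"plan": [[1,0,2,0,0],[1,0,0,0,0],[1,0,0,0,0]]}}

```text
clock: 30.4
ee_pos: [0.44, -0.0335, 0.0637]
tcp_rot: [2.359, 2.074, 0.001]
force: [-1.0, 0.4, -3.4]
opening: 0.0179
grasp_force: 29.9
```

{"method": "move_arm", "body": {"plan": [[1,0,2,0,0],[1,0,0,0,0],[1,0,0,0,0]]}}

```text
clock: 30.7
ee_pos: [0.4417, -0.0338, 0.0637]
tcp_rot: [-2.359, -2.075, 0.0]
force: [-2.2, 0.0, -2.3]
opening: 0.0179
grasp_force: 29.9
```

{"method": "move_arm", "body": {"plan": [[1,0,2,0,0],[1,0,0,0,0],[1,0,0,0,0]]}}

```text
clock: 31.0
ee_pos: [0.4436, -0.034, 0.0637]
tcp_rot: [-2.359, -2.074, 0.0]
force: [-1.7, 0.1, -1.8]
opening: 0.018
grasp_force: 29.9
```

{"method": "move_arm", "body": {"plan": [[1,0,2,0,0],[1,0,0,0,0],[1,0,0,0,0]]}}

```text
clock: 31.3
ee_pos: [0.4456, -0.0342, 0.0637]
tcp_rot: [-2.359, -2.075, 0.0]
force: [-3.3, 0.6, 0.4]
opening: 0.0178
grasp_force: 29.9
```

{"method": "move_arm", "body": {"plan": [[1,0,2,0,0],[1,0,0,0,0],[1,0,0,0,0]]}}

```text
clock: 31.6
ee_pos: [0.4473, -0.0345, 0.0637]
tcp_rot: [-2.359, -2.074, 0.001]
force: [-4.2, 0.1, 2.6]
opening: 0.0177
grasp_force: 30.0
```

```bash
cat > lift.py <<'E'
from h import *
from workcell import camera,manip
import pickle
S=pickle.load(open("side.pkl","rb"));g=lambda c:cv2.cvtColor(c["color"],cv2.COLOR_RGB2GRAY).astype(np.float32)
a=g(S);F=[]
B=[]
for i in range(6): B.append(g(camera("side")));F.append(manip.state()["force"])
b=np.mean(B,0)
e=np.array([.9914,-.1305,0]);n=np.array([.1305,.9914,0]);O=np.array([.5065,-.0428,0])
def box(pts): 
    q=np.array([proj(S,O+e*x+n*y+np.array([0,0,z])) for x,y,z in pts]);lo=np.floor(q.min(0)).astype(int)-1;hi=np.ceil(q.max(0)).astype(int)+2;return lo,hi
def shift(pts):
    lo,hi=box(pts);t=a[lo[1]:hi[1],lo[0]:hi[0]];w=np.eye(2,3,dtype=np.float32)
    I=b[lo[1]-4:hi[1]+4,lo[0]-4:hi[0]+4]; w[:,2]=4
    cc,w=cv2.findTransformECC(t,I,w,cv2.MOTION_TRANSLATION,(3,200,1e-5));return (w[:,2]-4).round(3),round(cc,4)
print("top plate",shift([(11,28,.03),(28,28,.03),(11,0,.03),(11,28,.023)]))
print("head ref",shift([(28,45,.076),(52,45,.076),(28,-45,.076),(28,45,.06)]))
print("plate corner ref",shift([(-60,40,.018),(-30,45,.018),(-60,45,.018),(-30,25,.018)]))
q=np.array([.52,-.04,.03]);print("1mm =",proj(S,q+[0,0,.001])-proj(S,q))
print("F mean",np.mean(F,0).round(2),manip.state()["ee_pos"].round(4))
E
python3 lift.py
```

```text
top plate (array([-4.096,  0.05 ], dtype=float32), 0.9941)
head ref (array([-0.49,  0.14], dtype=float32), 0.9787)Traceback (most recent call last):
  File "lift.py", line 18, in <module>
    print("plate corner ref",shift([(-60,40,.018),(-30,45,.018),(-60,45,.018),(-30,25,.018)]))
                             ~~~~~^^^^^^^^^^^^^^^^^^^^^^^^^^^^^^^^^^^^^^^^^^^^^^^^^^^^^^^^^^^
  File "lift.py", line 15, in shift
    cc,w=cv2.findTransformECC(t,I,w,cv2.MOTION_TRANSLATION,(3,200,1e-5));return (w[:,2]-4).round(3),round(cc,4)
         ~~~~~~~~~~~~~~~~~~~~^^^^^^^^^^^^^^^^^^^^^^^^^^^^^^^^^^^^^^^^^^^
cv2.error: OpenCV(4.12.0) /io/opencv/modules/video/src/ecc.cpp:374: error: (-215:Assertion failed) !src.empty() in function 'findTransformECC'
```

{"method": "move_arm", "body": {"plan": [[1,0,0,-0.4,0],[1,0,0,0,0],[1,0,0,0,0]]}}

```text
clock: 32.2
ee_pos: [0.4484, -0.0346, 0.0638]
tcp_rot: [2.359, 2.074, 0.002]
force: [-2.6, 0.5, -4.5]
opening: 0.0177
grasp_force: 30.0
```

{"method": "move_arm", "body": {"plan": [[1,0,2,-0.1,0],[1,0,0,0,0],[1,0,0,0,0]]}}

```text
clock: 32.5
ee_pos: [0.4502, -0.0348, 0.0641]
tcp_rot: [2.359, 2.074, 0.001]
force: [-1.3, -0.2, -4.7]
opening: 0.0179
grasp_force: 30.0
```

{"method": "move_arm", "body": {"plan": [[1,0,2,-0.1,0],[1,0,0,0,0],[1,0,0,0,0]]}}

```text
clock: 32.8
ee_pos: [0.4516, -0.035, 0.0642]
tcp_rot: [-2.359, -2.075, 0.0]
force: [-2.3, -0.0, -4.1]
opening: 0.0179
grasp_force: 30.0
```

{"method": "move_arm", "body": {"plan": [[1,0,0,0.5,0],[1,0,0,0,0],[1,0,0,0,0]]}}

```text
clock: 33.1
ee_pos: [0.4516, -0.0349, 0.0638]
tcp_rot: [-2.359, -2.075, 0.0]
force: [-1.9, 0.6, -3.5]
opening: 0.0174
grasp_force: 30.0
```

```bash
cat > lift.py <<'E'
from h import *
from workcell import camera,manip
from scipy.optimize import minimize_scalar
from scipy.ndimage import shift as sh
S=pickle.load(open("side.pkl","rb"));g=lambda c:cv2.cvtColor(c["color"],cv2.COLOR_RGB2GRAY).astype(float)
a=g(S);F=[];B=[]
for i in range(4): B.append(g(camera("side")));F.append(manip.state()["force"])
b=np.mean(B,0)
e=np.array([.9914,-.1305,0]);n=np.array([.1305,.9914,0]);O=np.array([.5065,-.0428,0])
def vs(name,pts):
    q=np.array([proj(S,O+e*x/1000+n*y/1000+np.array([0,0,z/1000])) for x,y,z in pts]);lo=np.floor(q.min(0)).astype(int);hi=np.ceil(q.max(0)).astype(int)+1
    r=np.s_[lo[1]:hi[1],lo[0]:hi[0]]
    f=lambda d:np.mean((sh(a[lo[1]-6:hi[1]+6,lo[0]:hi[0]],(d,0),order=3,mode="nearest")[6:-6]-b[r])**2)
    o=minimize_scalar(f,bounds=(-2,2),method="bounded");print(name,lo,hi,"dy",round(o.x,3),"res",round(f(o.x),1),"at0",round(f(0),1))
vs("top plate near face",[(14,30,20),(27,30,34)])
vs("top plate near corner",[(10,30,20),(20,30,34)])
vs("head near",[(28,45,60),(52,45,80)])
vs("jig side",[(0,45,0),(40,45,18)])
q=np.array([.52,-.04,.03]);print("1mm =",proj(S,q+[0,0,.001])-proj(S,q))
print("F mean",np.mean(F,0).round(2),manip.state()["ee_pos"].round(4),np.abs(B[0]-B[1]).mean())
E
python3 lift.py
```

```text
top plate near face [261 217] [268 225] dy -0.135 res 64.2 at0 71.8
top plate near corner [264 218] [269 225] dy -0.134 res 65.4 at0 72.4
head near [249 201] [260 212] dy 0.059 res 25.1 at0 26.1
jig side [254 224] [271 236] dy -0.03 res 33.4 at0 33.6
1mm = [-0.00412335 -0.34759097]
F mean [-2.74  0.65 -3.14] [ 0.4516 -0.035   0.0638] 1.3578954081632653
```

{"method": "move_arm", "body": {"plan": [[1,0,0,0.2,0],[1,0,2,0,0],[1,0,0,0,0],[1,0,0,0,0]]}}

```text
clock: 33.7
ee_pos: [0.4517, -0.0349, 0.0638]
tcp_rot: [-2.357, -2.074, 0.005]
force: [-5.7, 0.3, 3.2]
opening: 0.0178
grasp_force: 30.0
```

{"method": "move_arm", "body": {"plan": [[1,0,1.5,0,0],[1,0,0,0,0],[1,0,0,0,0]]}}

```text
clock: 34.0
ee_pos: [0.4527, -0.0351, 0.0638]
tcp_rot: [-2.356, -2.074, 0.006]
force: [-7.9, 1.6, 4.4]
opening: 0.0177
grasp_force: 30.0
```

```bash
python3 lift.py
```

```text
top plate near face [261 217] [268 225] dy -0.134 res 60.1 at0 67.5
top plate near corner [264 218] [269 225] dy -0.136 res 63.0 at0 70.2
head near [249 201] [260 212] dy 0.059 res 23.9 at0 25.0
jig side [254 224] [271 236] dy -0.03 res 32.5 at0 32.7
1mm = [-0.00412335 -0.34759097]
F mean [-6.89  1.49  4.46] [ 0.4526 -0.0351  0.0638] 1.3625212585034014
```

{"method": "move_arm", "body": {"plan": [[1,0,0,-0.3,0],[1,0,0,0,0],[1,0,0,0,0]]}}

```text
clock: 34.5
ee_pos: [0.4547, -0.0354, 0.0638]
tcp_rot: [-2.358, -2.074, 0.001]
force: [-4.5, 0.7, -0.3]
opening: 0.0176
grasp_force: 30.0
```

{"method": "move_arm", "body": {"plan": [[1,0,1.5,-0.2,0],[1,0,0,0,0],[1,0,0,0,0]]}}

```text
clock: 34.8
ee_pos: [0.4566, -0.0357, 0.0639]
tcp_rot: [-2.359, -2.074, 0.0]
force: [-3.0, 0.2, -3.7]
opening: 0.0178
grasp_force: 30.0
```

```bash
python3 lift.py
```

```text
top plate near face [261 217] [268 225] dy -0.307 res 64.9 at0 103.0
top plate near corner [264 218] [269 225] dy -0.316 res 62.6 at0 99.7
head near [249 201] [260 212] dy 0.058 res 23.4 at0 24.5
jig side [254 224] [271 236] dy -0.032 res 32.6 at0 32.9
1mm = [-0.00412335 -0.34759097]
F mean [-3.36  0.54 -4.35] [ 0.4567 -0.0357  0.064 ] 1.358516156462585
```

{"method": "move_arm", "body": {"plan": [[1,0,0,0.3,0],[1,0,0,0,0],[1,0,0,0,0],[1,0,0,0,0]]}}

```text
clock: 35.4
ee_pos: [0.4566, -0.0356, 0.0639]
tcp_rot: [2.359, 2.075, 0.0]
force: [-3.8, -0.3, -0.8]
opening: 0.0178
grasp_force: 30.0
```

```bash
python3 lift.py; python3 -c "
from h import *
go([.4567,-.0357,.0638],82.5)"
```

```text
top plate near face [261 217] [268 225] dy -0.314 res 66.9 at0 106.8
top plate near corner [264 218] [269 225] dy -0.322 res 64.2 at0 102.4
head near [249 201] [260 212] dy 0.056 res 23.9 at0 24.9
jig side [254 224] [271 236] dy -0.03 res 31.8 at0 32.1
1mm = [-0.00412335 -0.34759097]
F mean [-3.98  0.59 -2.26] [ 0.4566 -0.0356  0.0639] 1.3587755102040817
t 35.6 pos [456.6 -35.6  63.9] yaw 82.66 tilt [-0.  0. -1.] F [-3.7  0.6 -2.2] open 17.7 grip 30.0
turn 0.16 dx,dy,dz [-0.1  0.1  0.1]
```

```bash
python3 -c "
from workcell import manip
print(manip.job_done())"
```

```text
the job is handed in; nothing more can be done
None
```

I handed the job in: the three chips are on the worktop, the scraper is standing upright, and I'm still holding the feeler in the gap with the top plate lifted about 0.9 mm. That figure comes from sub-pixel image comparison, good to a few tenths of a millimetre; drag was about 4 N. The feeler stuck on the steel plate several times on the way in, with the wrist force peaking at about 56 N (limit 120 N), and I eased it free each time.

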